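# Sweep used caps into the discard bin

## Task

Sweep the three used screw caps off the open edge of the steel shelf so that all three end up in the discard bin below it. They are contaminated, so push them along with the closed fingers; do not pick any of them up. Leave the small bottle on the shelf, the beaker and the tip box standing where they are.

Things in the scene. Friction and masses are not known exactly. Their poses are not given: they have to be found in the camera images.
- station: Fixed station: raised flat steel shelf with a discard bin along its far edge. Origin at bench height; z up, x over the shelf to the open edge and bin (away from the robot, within 25 degrees), y along that edge. Shelf top: 60 mm above the origin, x -130 to +90 mm, y -165 to +165 mm. Lips 6 mm thick, 12 mm above the shelf top, on the -x, -y and +y sides; none on the +x edge.
- edge_mid (a point): The middle of the shelf's open edge, on the shelf's top (60 mm above the bench), at x = +90 mm in the station's frame. Axes as the station's.
- bin_floor (a point): Centre of the discard bin's inner floor, 4 mm above the bench. The bin is an open grey plastic tray fixed to the station; inside, in the station's frame, it runs from x = +79 mm (just under the shelf's edge) to +206 mm and y -158 to +158 mm; its rim is 50 mm above the bench, 10 mm below the shelf top. A cap pushed over the edge drops into it.
- cap0_mid (a point): A used screw cap: ribbed plastic disc, 42 mm diameter over the body (44 mm over the ribs), 22 mm high, 14 to 28 g, lying flat on the steel shelf and sliding freely on it. This point is the middle of the cap, 11 mm above the shelf. Each cap has a clear straight way to the shelf's open edge (along the shelf's x).
- cap1_mid (a point): Another used screw cap: ribbed plastic disc, 42 mm diameter over the body (44 mm over the ribs), 22 mm high, 14 to 28 g, lying flat on the steel shelf and sliding freely on it. This point is the middle of the cap, 11 mm above the shelf. Each cap has a clear straight way to the shelf's open edge (along the shelf's x).
- cap2_mid (a point): The third used screw cap: ribbed plastic disc, 42 mm diameter over the body (44 mm over the ribs), 22 mm high, 14 to 28 g, lying flat on the steel shelf and sliding freely on it. This point is the middle of the cap, 11 mm above the shelf. Each cap has a clear straight way to the shelf's open edge (along the shelf's x).
- cap0: The first cap again; origin at the centre of its underside as it lies at the start, z up through the cap.
- cap1: The second cap again; origin and axes as for the first.
- cap2: The third cap again; origin and axes as for the first.
- bottle: Bystander: a small amber bottle with a cap, 40 mm diameter, 70 mm high, upright on the shelf in the same row as the caps (any place in the row), at least 10 mm clear of them and not between a cap and the open edge. Origin at the centre of its underside.
- beaker: Bystander: an open clear beaker, 70 mm diameter, 90 mm high, on the bench beside the station's +y side. Origin at the centre of its underside.
- tipbox: Bystander: a blue box of pipette tips, 85 by 120 mm and 53 mm high, on the bench beside the station's -y side. Origin at the centre of its underside.
Not all that is in view belongs to the job. Leave any pink or red look-alike of the cap0 alone. What is shaped like the cap2 but red is not meant.

How it is judged:
By the outcome, as a careful person would: the job done as asked, in the order asked, and still so for the second after the job is handed in, with the robot touching nothing.
It also fails if it takes over 56 s, if anything falls off the work surface, if the arm or the gripper's body presses on something with over 40 N, if the wrist force passes 120 N, or if a joint passes its speed limit or range.

## Robot

A 6-joint arm with a two-finger parallel gripper is mounted at the origin on the work surface. World frame = base frame: x ahead of the robot, y to its left, z up, the work surface at z = 0. Lengths are in m, angles in rad, forces in N, time in s.
With the tool pointing down it reaches from about 0.325 to 0.75 m from the base axis. Payload 7.6 kg.
Tool frame: the origin (TCP) lies on the centre line of the jaws, within the pads' length; the fingertips stand tcp_to_tips ahead of it and the grasp point (between the pads) lies 8 mm behind it (tcp_to_tips is the distance from the TCP to the fingertips, in m); x points along the fingers, y is the direction in which the jaws open and shut, and the axes are right-handed (so a half turn about x gives the same grasp; the last joint's range is limited). The gripper opens to 85 mm and grips with 20 to 120 N. Pads are 22 mm wide; open, the fingers measure 114 mm over their backs; the gripper's body (76 mm by 85 mm) begins 54 mm behind the grasp point. The pads swing forward as they close: fully open they stand 13 mm farther back than shut.
Start: joints at [1.121, 0.052, 1.401, -0, 1.689, -0.07], TCP at [0.195, 0.488, 0.242] pointing down, gripper open.
Joint ranges: [-2.9, 2.9], [-0.91, 2.17], [0.12, 2.37], [-1.06, 4.2], [0.26, 2.73], [-2.93, 2.93]. Speed limits (rad/s): [2.57, 2.57, 3.01, 3.14, 3.14, 3.14].

## Interface

Orientations are given as a rotation vector (axis times angle).
In Python, from rig import * gives the robot as it stands.
- The arm moves only by the shell command python3 -m pendant 'ROWS' [OPENING]. ROWS is JSON, a list of rows, each a list of 2 entries, a list of its own where there are three numbers: the shift along the world's x, y, z in m, then the turn about the world's z in degrees. In form: [[[tx, ty, tz], roll], ...]. A call has 1 to 8 rows; each row shifts and turns the commanded pose from where the row before left it; what a row does not reach is not made up. A row lasts 1/8 s, in which the tool goes at most 62.5 mm and 10.7 degrees, less where a joint would pass 70% of its speed; a pose out of reach is approached as far as the arm can. A call is refused whole if a number of a shift passes 0.0625 or a number of a turn 10.7, either way. A call with a gripper value outside its range is refused whole. OPENING is the closure, from 0 (fully open) to 1 (shut), set as the call begins (- or left out, the last holds). The fingers move at their own pace and stop on an object; the grip force is fixed at half the most. Time passes only in rows, so rows that do not move let the fingers close. It gives the time, the measured TCP pose, the force and the opening at its end, in the units of the state.
- state(): the state, without advancing time (a new reading comes with each control period).
- read_camera(name): name is "scene" or "side" or "wrist"; returns the picture (480x640x3 uint8, blue, green, red); there is no depth.
- camera_params(name): a dict with "K" (3x3 intrinsics, pixels), "R" (3x3) and "t" (3): a world point X has camera coordinates R X + t; the wrist camera has in their place "mount" (4x4, takes a point from camera to tool coordinates, whose origin is the TCP and whose axes are the tool frame's). Camera axes: x right, y down, z forward; pixel columns grow to the right and rows downward; lengths in m; the calibration is good to about 2 mm. A picture is of the moment at which its call begins: read the wrist's pose just before it. camera_params takes no time and is no camera call.
- finish_job(): hands the job in, once; it reports no verdict.
The state is a dict: "t": time; "joint_positions": joint angles; "joint_vel": joint speeds; "joint_efforts": joint torques, N m; "tool_pos": TCP position; "eef_rot": TCP orientation; "contact_force": force on the tool from outside, world axes, zero at the start; "wrist_torque": the same for the moment, N m; "finger_gap": finger opening in m.
Only numpy, scipy, OpenCV 4.12 (cv2) and the standard library are available. Lean on these libraries where they do the work, as an engineer would, in place of code of your own. Each camera call takes 0.05 s, during which the arm holds its last target. There are 200 camera calls.

## Working session

There is one attempt and no reset: what is moved stays moved. The work goes in short steps, Python scripts to look and compute and a shell command to move; the robot and the scene stay as the last step left them, time stands still between calls to the robot, and variables do not carry over. Pictures are saved under pics/ and viewed, about 8 in all and at most 12, crops included, and the job is handed in when it is done.

```bash
mkdir -p pics; ls; python3 - <<'E'
from rig import *
import cv2
s=state();print(s)
for n in("scene","side"):
    cv2.imwrite(f"pics/{n}0.png",read_camera(n));p=camera_params(n);print(n,p)
print(camera_params("wrist"))
E
```

```text
pics
{'t': 0.0, 'joint_positions': array([ 1.12069447e+00,  5.27917084e-02,  1.40177870e+00,  5.64961013e-05,
        1.68862176e+00, -7.03160359e-02]), 'joint_vel': array([-5.79063144e-04,  1.41359559e-03, -2.13959529e-04, -4.07138875e-05,
        4.18969051e-04,  6.35646560e-04]), 'joint_efforts': array([ 1.91028572e-03, -3.81640470e+01, -3.60209048e+01,  3.34290564e-05,
        5.83115034e-03, -6.36423624e-05]), 'tool_pos': array([0.19446759, 0.487325  , 0.24146876]), 'eef_rot': array([ 0.29676384,  1.55064943, -0.29918114]), 'contact_force': array([-0.30538987, -0.06323912, -0.07193282]), 'wrist_torque': array([-0.01481353, -0.01984159, -0.00589742]), 'finger_gap': 0.0854616321370158}
scene {'K': array([[547.33607676,   0.        , 331.34641904],
       [  0.        , 547.33607676, 237.01238056],
       [  0.        ,   0.        ,   1.        ]]), 'R': array([[ 0.27795614,  0.96048519, -0.01444268],
       [ 0.80190912, -0.24029066, -0.54699375],
       [-0.52884983,  0.14045856, -0.83701209]]), 't': array([-0.18244919, -0.41648414,  1.27552604])}
side {'K': array([[559.34264965,   0.        , 321.91223181],
       [  0.        , 559.34264965, 241.03433645],
       [  0.        ,   0.        ,   1.        ]]), 'R': array([[ 0.99987995, -0.01503955, -0.00372694],
       [-0.01248439, -0.6395197 , -0.76867334],
       [ 0.00917705,  0.76862759, -0.63963068]]), 't': array([-0.55398801,  0.07902634,  0.95781093])}
{'K': array([[373.17224222,   0.        , 322.78690623],
       [  0.        , 373.17224222, 237.27016184],
       [  0.        ,   0.        ,   1.        ]]), 'mount': array([[-3.28315359e-04, -2.88641672e-01,  9.57437140e-01,
        -1.31214082e-01],
       [ 9.99999942e-01, -1.84935799e-04,  2.87157401e-04,
        -1.04669177e-03],
       [ 9.41788103e-05,  9.57437179e-01,  2.88641716e-01,
        -7.28445161e-02],
       [ 0.00000000e+00,  0.00000000e+00,  0.00000000e+00,
         1.00000000e+00]])}
```

View pics/scene0.png

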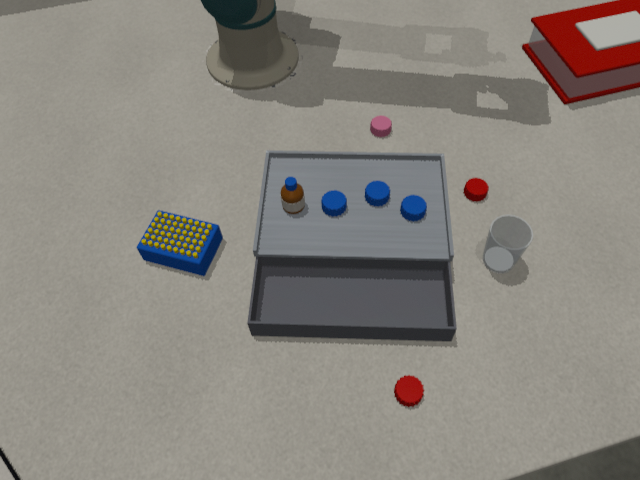

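View pics/side0.png

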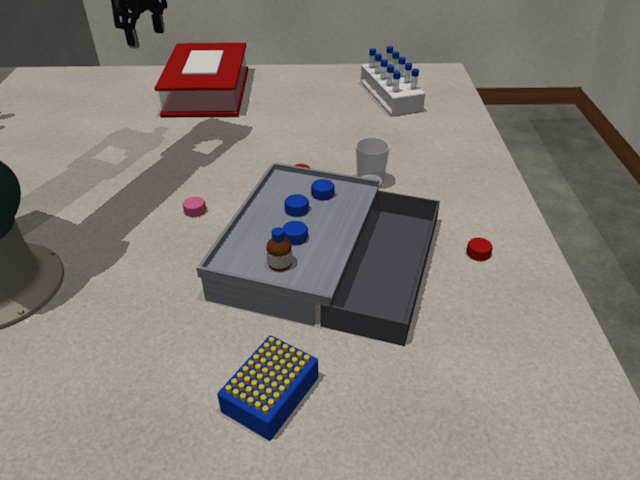

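```bash
python3 -c "
import rig;print([x for x in dir(rig) if x[0]!='_'])
try: print(rig.tcp_to_tips)
except Exception as e: print(e)"
```

```text
['PlanningError', 'camera_params', 'finish_job', 'read_camera', 'state', 'tcp_to_tips']
0.011
```

Scene: blue caps at about (334,202), (377,192) and (414,207). The bottle is at (292,197), with its own blue cap at (291,183). Look-alikes to leave alone: pink (381,126), red (476,189) and red (409,390). The blue tip box at (180,243) and the blue-capped vials in the rack are not meant either. I choose the three blue discs on the shelf.

```bash
cat > h.py <<'E'
import numpy as np,cv2
from rig import *
def ray(n,uv,z):
    p=camera_params(n);R,t=p["R"],p["t"];c=-R.T@t
    d=R.T@np.linalg.solve(p["K"],[uv[0],uv[1],1.]);return c+d*(z-c[2])/d[2]
def blue(img):
    h=cv2.cvtColor(img,cv2.COLOR_BGR2HSV);m=cv2.inRange(h,(100,150,50),(130,255,255))
    n,l,s,c=cv2.connectedComponentsWithStats(m);return [(s[i,4],c[i]) for i in range(1,n) if s[i,4]>60]
def station(w,O,ya):  # world->station
    R=np.array([[np.cos(ya),np.sin(ya)],[-np.sin(ya),np.cos(ya)]]);return R@(np.asarray(w)[:2]-O)
E
python3 - <<'E'
from h import *
for n in("scene","side"):
    im=cv2.imread(f"pics/{n}0.png")
    for a,c in blue(im):print(n,a,c.round(1),ray(n,c,.071).round(4))
for q,z in(((256,257),.06),((452.5,258.5),.06),((268,153),.072),((444.5,154.5),.072)):print(q,ray("scene",q,z).round(4))
for q,z in(((331,300),.06),((380,181),.072),((202,270),.072),((275,165),.072)):print("side",q,ray("side",q,z).round(4))
print("bottle",ray("scene",(294,208),.065),ray("side",(280,262),.065))
im=cv2.imread("pics/scene0.png");cv2.imwrite("pics/crop.png",cv2.resize(im[140:350,235:475],None,fx=2.8,fy=2.8,interpolation=cv2.INTER_CUBIC))
E
```

```text
scene 127 [290.5 183.2] [ 0.4437 -0.0136  0.071 ]
scene 502 [376.7 193. ] [0.5091 0.127  0.071 ]
scene 509 [333.5 202.8] [0.5079 0.048  0.071 ]
scene 524 [412.9 207.7] [0.5574 0.1765 0.071 ]
scene 1531 [184.9 254.4] [ 0.5388 -0.2159  0.071 ]
side 159 [398.7  57.6] [0.7791 0.8166 0.071 ]
side 205 [385.   63.6] [0.7368 0.7756 0.071 ]
side 399 [322.5 189.3] [0.5582 0.1801 0.071 ]
side 437 [296.3 205.1] [0.5097 0.1305 0.071 ]
side 613 [291.1 232.5] [0.5023 0.0512 0.071 ]
side 2764 [269.1 401.4] [ 0.4841 -0.2843  0.071 ]
side 73 [289.8 372.1] [ 0.5087 -0.2401  0.071 ]
(256, 257) [ 0.5704 -0.1045  0.06  ]
(452.5, 258.5) [0.6662 0.2059 0.06  ]
(268, 153) [ 0.3626 -0.0366  0.072 ]
(444.5, 154.5) [0.461 0.275 0.072]
side (331, 300) [ 0.5666 -0.0994  0.06  ]
side (380, 181) [0.669  0.2044 0.072 ]
side (202, 270) [ 0.3643 -0.0416  0.072 ]
side (275, 165) [0.4643 0.2662 0.072 ]
bottle [ 0.4944275  -0.02012283  0.065     ] [ 0.486033   -0.01723009  0.065     ]
```

View pics/crop.png

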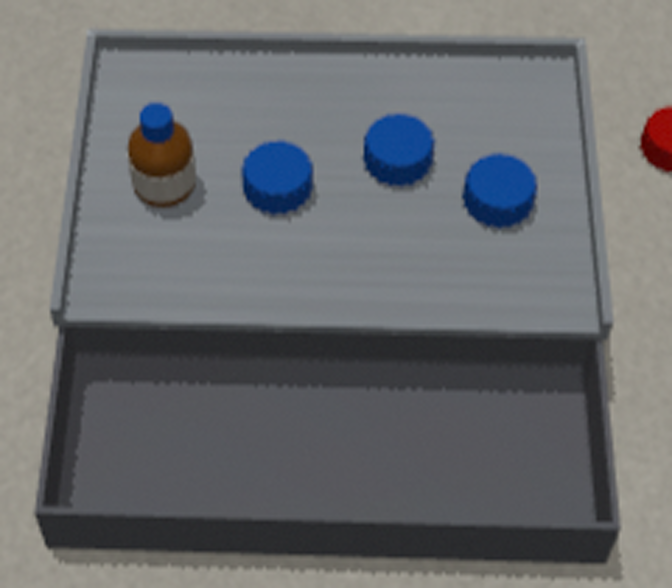

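The crop confirms the three blue caps on the shelf, with the bottle at the −y end of the row and a free gap next to it. Next, the station-frame numbers and the tool heading.

```bash
cat >> h.py <<'E'
YA=np.arctan2(-.295,.955); O=np.array([.532,.078])
U=np.array([np.cos(YA),np.sin(YA)]);V=np.array([-U[1],U[0]])
def W(x,y):return O+x*U+y*V
E
python3 - <<'E'
from h import *
from scipy.spatial.transform import Rotation as Ro
R=Ro.from_rotvec(state()["eef_rot"]).as_matrix();print(R.round(3))
print("yaw st",np.degrees(YA),"tool y az",np.degrees(np.arctan2(R[1,1],R[0,1])))
for k,w in dict(A=(.5092,.1287),B=(.5079,.048),C=(.5578,.1783),bot=(.490,-.0187)).items():print(k,station(w,O,YA).round(4))
for q,z in(((256,257),.06),((452.5,258.5),.06),((268,153),.072),((444.5,154.5),.072)):print(station(ray("scene",q,z),O,YA).round(4))
for q,z in(((331,300),.06),((380,181),.072),((202,270),.072),((275,165),.072)):print("side",station(ray("side",q,z),O,YA).round(4))
print("U,V",U,V,"above A start",W(-.09,.0415))
E
```

```text
[[-0.001  0.371  0.929]
 [-0.001  0.929 -0.371]
 [-1.    -0.001 -0.   ]]
yaw st -17.16594605944917 tool y az 68.23899609234171
A [-0.0367  0.0417]
B [-0.0142 -0.0358]
C [-0.005   0.1034]
bot [-0.0116 -0.1048]
[ 0.0905 -0.163 ]
[0.0904 0.1618]
[-0.128  -0.1595]
[-0.126   0.1673]
side [ 0.0854 -0.1593]
side [0.0936 0.1612]
side [-0.1249 -0.1637]
side [-0.1202  0.1598]
U,V [ 0.95545395 -0.29514022] [0.29514022 0.95545395] above A start [0.45825746 0.14421396]
```

```bash
python3 -m pendant '[[[0.033,-0.043,-0.01],0.6],[[0.033,-0.043,-0.01],0.6],[[0.033,-0.043,-0.01],0.6],[[0.033,-0.043,-0.01],0.6],[[0.033,-0.043,-0.01],0.6],[[0.033,-0.043,-0.01],0.6],[[0.033,-0.043,-0.01],0.5],[[0.033,-0.043,-0.01],0.5]]' 1; python3 -m pendant '[[[0,0,0],0],[[0,0,0],0]]'
cat >> h.py <<'E'
def where():
    from scipy.spatial.transform import Rotation as Ro
    s=state();R=Ro.from_rotvec(s["eef_rot"]).as_matrix()
    print("t",round(s["t"],2),"w",s["tool_pos"].round(4),"st",station(s["tool_pos"],O,YA).round(4),"yerr",round(72.83-np.degrees(np.arctan2(R[1,1],R[0,1])),2),"gap",round(s["finger_gap"],4),s["contact_force"].round(1))
def go(x,y):print("need",(W(x,y)-state()["tool_pos"][:2]).round(4))
E
python3 -c "
from h import *
where();go(-.09,.0417)
for n in('wrist','side'):cv2.imwrite('pics/'+n+'1.png',read_camera(n))"
```

```text
t: 1.1
tool_pos: [0.4593, 0.142, 0.1617]
eef_rot: [0.235, 1.558, -0.235]
contact_force: [0.9, 1.1, 0.0]
finger_gap: -0.0004
t: 1.35
tool_pos: [0.4583, 0.1437, 0.162]
eef_rot: [0.236, 1.559, -0.235]
contact_force: [-0.4, -0.5, 0.5]
finger_gap: -0.0
t 1.35 w [0.4583 0.1437 0.162 ] st [-0.0898  0.041 ] yerr 0.02 gap -0.0 [-0.4 -0.5  0.5]
need [-0.      0.0007]
```

View pics/wrist1.png

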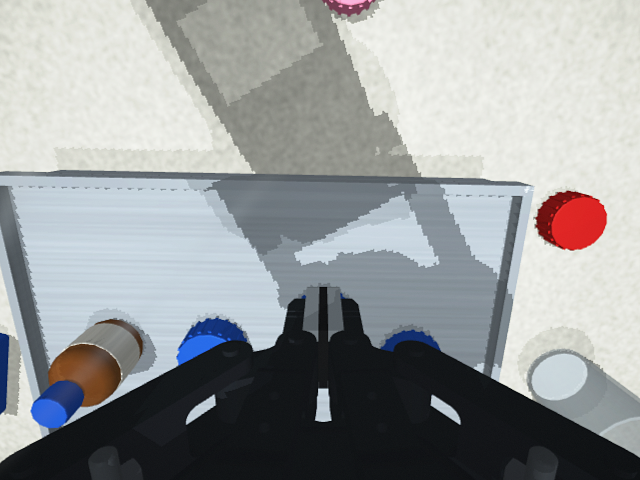

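```bash
python3 -m pendant '[[[0,0.001,-0.03],0],[[0,0,-0.03],0],[[0,0,-0.02],0],[[0,0,-0.006],0],[[0,0,0],0]]'; python3 -m pendant '[[[0.0115,-0.0035,0],0],[[0.0191,-0.0059,0],0],[[0.0191,-0.0059,0],0]]'
python3 -c "
from h import *
where();im=read_camera('side');cv2.imwrite('pics/side2.png',cv2.resize(im[100:360,160:460],None,fx=2.5,fy=2.3))
for a,c in blue(im):
  if 180<c[1]<320:print(a,c,station(ray('side',c,.071),O,YA))"
```

```text
t: 2.08
tool_pos: [0.4586, 0.1452, 0.0768]
eef_rot: [0.234, 1.558, -0.234]
contact_force: [0.6, -0.3, 0.0]
finger_gap: -0.0001
t: 2.45
tool_pos: [0.5101, 0.1291, 0.0775]
eef_rot: [0.236, 1.556, -0.234]
contact_force: [-0.1, 0.0, 0.9]
finger_gap: 0.0
t 2.45 w [0.5101 0.1291 0.0775] st [-0.036   0.0423] yerr -0.01 gap 0.0 [-0.1  0.   0.9]
837 [317.2437276  199.23416965] [-0.0054431  0.071622 ]
620 [291.03709677 232.42419355] [-0.02055492 -0.03413554]
```

View pics/side2.png

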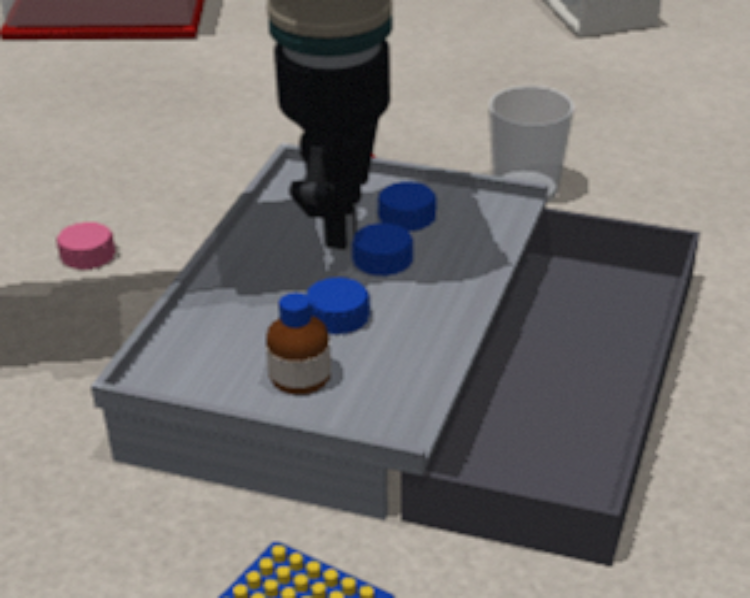

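The cap is sliding straight ahead of the fingers, at about (383,248) in the crop, and its neighbours are undisturbed. I keep pushing over the edge.

```bash
python3 -m pendant '[[[0.0191,-0.0059,0],0],[[0.0191,-0.0059,0],0],[[0.0191,-0.0059,0],0],[[0.0191,-0.0059,0],0],[[0.0191,-0.0059,0],0],[[0.0191,-0.0059,0],0],[[0.0191,-0.0059,0],0],[[0,0,0],0]]'
python3 -c "
from h import *
where();im=read_camera('side');cv2.imwrite('pics/side3.png',cv2.resize(im[100:360,160:460],None,fx=2.5,fy=2.3))
for n in('side','scene'):
 for a,c in blue(read_camera(n)):
  if 150<c[1]<320:print(n,a,c.round(),station(ray(n,c,.071),O,YA),'floor',station(ray(n,c,.015),O,YA))
go(-.068,-.0358)"
```

```text
t: 3.5
tool_pos: [0.6431, 0.0874, 0.0767]
eef_rot: [0.236, 1.557, -0.236]
contact_force: [-0.1, -0.1, 0.6]
finger_gap: -0.0001
t 3.5 w [0.6431 0.0874 0.0767] st [0.1033 0.0418] yerr 0.04 gap -0.0001 [-0.1 -0.1  0.6]
side 396 [323. 189.] [-0.00513746  0.10537519] floor [-0.0281291   0.18362178]
side 624 [291. 232.] [-0.02066049 -0.03429444] floor [-0.04510016  0.0309234 ]
side 476 [395. 247.] [ 0.1565475  -0.02355311] floor [0.14863825 0.0426667 ]
scene 128 [290. 183.] [-0.05724015 -0.11352342] floor [-0.10217019 -0.12048516]
scene 511 [334. 203.] [-0.01412405 -0.03580839] floor [-0.05590275 -0.03708997]
scene 263 [418. 209.] [-0.00270839  0.11071133] floor [-0.04365271  0.12013884]
scene 1527 [185. 254.] [ 0.093348   -0.27881679] floor [ 0.05942441 -0.29785979]
scene 583 [378. 302.] [0.17642839 0.03567064] floor [0.14857712 0.03961345]
need [-0.1852 -0.0244]
```

View pics/side3.png

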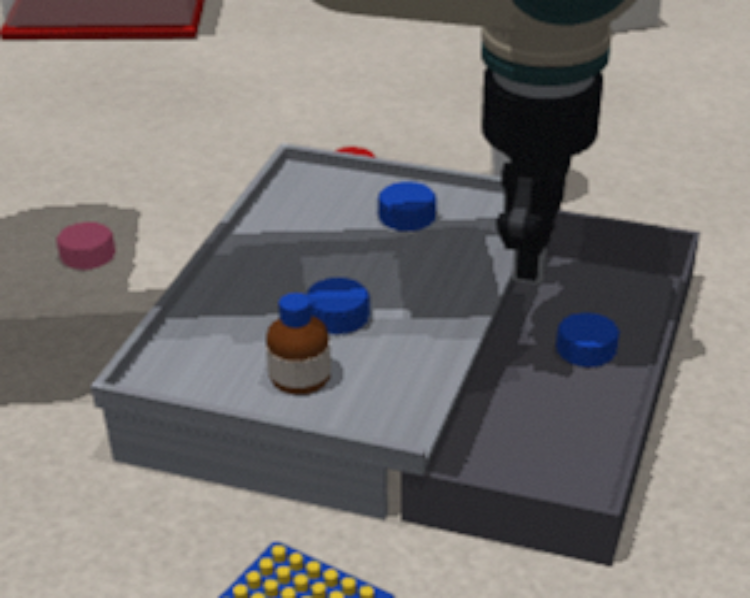

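The first cap lies in the bin at about (588,340) in the crop. I go on to the middle cap.

```bash
python3 -m pendant '[[[0,0,0.0425],0],[[0,0,0.0425],0],[[-0.0309,-0.0041,0],0],[[-0.0309,-0.0041,0],0],[[-0.0309,-0.0041,0],0],[[-0.0309,-0.0041,0],0],[[-0.0309,-0.0041,0],0],[[-0.0309,-0.0041,0],0]]';python3 -m pendant '[[[0,0,0],0],[[0,0,0],0]]'
python3 -c "
from h import *
where();go(-.068,-.0355)"
```

```text
t: 4.65
tool_pos: [0.4551, 0.0636, 0.1614]
eef_rot: [0.235, 1.558, -0.234]
contact_force: [-0.3, 0.8, -0.1]
finger_gap: -0.0001
t: 4.9
tool_pos: [0.4569, 0.0636, 0.1618]
eef_rot: [0.235, 1.557, -0.234]
contact_force: [-0.3, 0.3, 1.0]
finger_gap: 0.0
t 4.9 w [0.4569 0.0636 0.1618] st [-0.0676 -0.0359] yerr -0.03 gap 0.0 [-0.3  0.3  1. ]
need [-0.0003  0.0005]
```

```bash
python3 -m pendant '[[[0,0,-0.03],0],[[0,0,-0.03],0],[[0,0,-0.02],0],[[0,0,-0.005],0],[[0,0,0],0],[[0.0115,-0.0035,0],0],[[0.0191,-0.0059,0],0],[[0.0191,-0.0059,0],0]]'; python3 -m pendant '[[[0.0191,-0.0059,0],0],[[0.0191,-0.0059,0],0],[[0.0191,-0.0059,0],0],[[0.0191,-0.0059,0],0],[[0.0191,-0.0059,0],0],[[0.0191,-0.0059,0],0],[[0,0,0],0]]'
python3 -c "
from h import *
where()
for n in('side','scene'):
 for a,c in blue(read_camera(n)):
  if 150<c[1]<320:print(n,a,c.round(),station(ray(n,c,.071),O,YA),'floor',station(ray(n,c,.015),O,YA))
go(-.06,.1034)"
```

```text
t: 5.9
tool_pos: [0.5081, 0.0477, 0.0774]
eef_rot: [0.235, 1.556, -0.235]
contact_force: [-0.3, -0.8, 0.0]
finger_gap: 0.0
t: 6.78
tool_pos: [0.6224, 0.012, 0.0769]
eef_rot: [0.236, 1.556, -0.235]
contact_force: [0.2, 0.4, -0.1]
finger_gap: 0.0003
t 6.78 w [0.6224 0.012  0.0769] st [ 0.1058 -0.0364] yerr 0.04 gap 0.0003 [ 0.2  0.4 -0.1]
side 398 [323. 189.] [-0.00517082  0.10537006] floor [-0.02816558  0.18361617]
side 157 [278. 234.] [-0.04106817 -0.04469963] floor [-0.06741152  0.01954758]
side 475 [394. 247.] [ 0.15649145 -0.02356436] floor [0.14857698 0.04265441]
side 543 [386. 275.] [ 0.15673416 -0.09453277] floor [ 0.14884233 -0.03493412]
scene 521 [413. 208.] [-0.00489749  0.10176777] floor [-0.04600182  0.1105416 ]
scene 1528 [185. 254.] [ 0.09332582 -0.27879753] floor [ 0.05940061 -0.29783912]
scene 583 [331. 302.] [ 0.17686258 -0.03641463] floor [ 0.14904305 -0.03774052]
scene 580 [378. 302.] [0.176531   0.03564112] floor [0.14868724 0.03958177]
need [-0.1159  0.1819]
```

Both pushed caps sit on the bin floor in both views. Now the third.

```bash
python3 -m pendant '[[[0,0,0.0425],0],[[0,0,0.0425],0],[[-0.0193,0.0303,0],0],[[-0.0193,0.0303,0],0],[[-0.0193,0.0303,0],0],[[-0.0193,0.0303,0],0],[[-0.0193,0.0303,0],0],[[-0.0193,0.0303,0],0]]';python3 -m pendant '[[[0,0,0],0],[[0,0,0],0]]'
python3 -c "
from h import *
where();go(-.06,.1037)"
```

```text
t: 7.88
tool_pos: [0.5039, 0.1955, 0.1617]
eef_rot: [0.235, 1.558, -0.234]
contact_force: [-0.1, -0.6, 0.0]
finger_gap: 0.0001
t: 8.12
tool_pos: [0.5051, 0.1942, 0.1616]
eef_rot: [0.235, 1.557, -0.235]
contact_force: [0.8, 0.2, -0.4]
finger_gap: 0.0004
t 8.12 w [0.5051 0.1942 0.1616] st [-0.06    0.1031] yerr -0.03 gap 0.0004 [ 0.8  0.2 -0.4]
need [0.0002 0.0006]
```

```bash
python3 -m pendant '[[[0,0.0005,-0.03],0],[[0,0,-0.03],0],[[0,0,-0.02],0],[[0,0,-0.005],0],[[0,0,0],0],[[0.0115,-0.0035,0],0],[[0.0191,-0.0059,0],0],[[0.0191,-0.0059,0],0]]'; python3 -m pendant '[[[0.0191,-0.0059,0],0],[[0.0191,-0.0059,0],0],[[0.0191,-0.0059,0],0],[[0.0191,-0.0059,0],0],[[0.0191,-0.0059,0],0],[[0.0115,-0.0035,0],0],[[0,0,0],0]]'
python3 -m pendant '[[[0,0,0.04],0],[[0,0,0.04],0],[[-0.03,0,0.03],0],[[-0.03,0,0.03],0],[[-0.03,0,0],0],[[-0.03,0,0],0],[[-0.03,0,0],0],[[0,0,0],0]]'
python3 -c "
from h import *
where()
for n in('side','scene'):
 im=read_camera(n);cv2.imwrite('pics/'+n+'9.png',im)
 for a,c in blue(im):
  if 150<c[1]<320:print(n,a,c.round(),'floor',station(ray(n,c,.015),O,YA))
"
```

```text
t: 9.12
tool_pos: [0.5566, 0.1794, 0.0775]
eef_rot: [0.236, 1.556, -0.234]
contact_force: [0.4, 0.1, -0.2]
finger_gap: 0.0001
t: 10.0
tool_pos: [0.663, 0.146, 0.0769]
eef_rot: [0.236, 1.556, -0.235]
contact_force: [-0.6, 0.8, -0.2]
finger_gap: 0.0
t: 11.0
tool_pos: [0.5106, 0.147, 0.2173]
eef_rot: [0.235, 1.557, -0.234]
contact_force: [1.1, -0.6, 1.1]
finger_gap: 0.0
t 11.0 w [0.5106 0.147  0.2173] st [-0.0408  0.0596] yerr -0.06 gap 0.0 [ 1.1 -0.6  1.1]
side 899 [398. 237.] floor [0.14958237 0.07195156]
side 150 [278. 234.] floor [-0.06713895  0.0187335 ]
side 539 [386. 275.] floor [ 0.14887339 -0.03491478]
scene 128 [290. 183.] floor [-0.10217019 -0.12048516]
scene 1529 [185. 254.] floor [ 0.05939218 -0.29787173]
scene 575 [331. 302.] floor [ 0.1491717  -0.03770789]
scene 581 [378. 302.] floor [0.14870705 0.03953931]
scene 591 [416. 303.] floor [0.15049559 0.10222729]
```

View pics/side9.png

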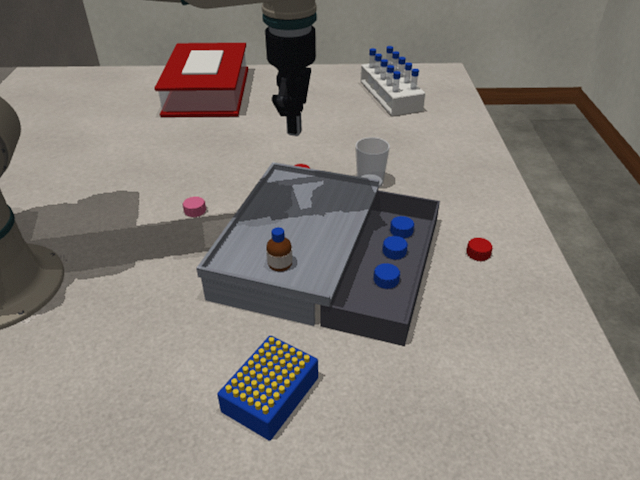

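All three caps lie in the bin, at (402,227), (395,247) and (386,275). The bottle (279,250), beaker (372,160) and tip box (269,385) are where they were. Handing in.

```bash
python3 -c "
from rig import *
print(finish_job())"
```

```text
the job is handed in; nothing more can be done
None
```

I swept the three blue caps one at a time off the open edge with the closed fingers, and all three ended up in the discard bin. None was picked up. The whole job took about 11 s of the 56 s allowed.

- **Caps:** in the last pictures they lie on the bin floor at about x = 0.15 m in the station's frame, with y = −0.037, +0.040 and +0.102 m. Two of these were confirmed in both views. The third was measured only in the scene view, because the side view merged two caps into one blob. The side picture still shows three separate caps.
- **Bystanders:** the bottle, beaker and tip box, and the red and pink look-alikes in view, stand where they were. I judged this by comparing the before and after side pictures by eye. The bottle's cap and the tip box also show unchanged pixel positions in the scene view.
- **Force:** readings at the end of each move stayed around 1 N. I did not see the readings between those points.
- **Disagreement:** the two cameras disagreed by 2–9 mm on the shelf corners at the start. That was too small to affect the pushes, and none of the checks failed.

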